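# Line up the condiments by height on the stepped ledge

### The arm

A 6-joint arm with a two-finger parallel gripper is mounted at the origin on a cart in front of the work surface, level with it; the furniture and walls round the work are solid. World frame = base frame: x ahead of the robot, y to its left, z up, the work surface at z = 0. Lengths are in m, angles in degrees, forces in N, time in s.
With the tool pointing down it reaches from about 0.35 to 1 m from the base axis. Payload 7.1 kg.
Tool frame: the origin (TCP) lies midway between the tips of the shut fingers; the grasp point (between the pads) lies r.grip_depth behind it (r.grip_depth is the distance from the TCP to the grasp point, in m); z points along the fingers, y is the line along which they close (so a half turn about z gives the same grasp; the last joint's range is limited). The gripper opens to 85 mm and grips with 20 to 120 N. Pads are 22 mm wide; open, the fingers measure 114 mm over their backs; the gripper's body (76 mm by 85 mm) begins 54 mm behind the grasp point. The pads swing forward as they close: fully open they stand 13 mm farther back than shut.
Start: joints at [72.479, 24.242, 93.386, -0, 62.372, -1.089], TCP at [0.177, 0.599, 0.231] pointing down, gripper open.
Joint ranges: [-172.04, 172.04], [-51.8, 120.97], [4.93, 147.93], [-75.15, 255.16], [6.16, 154.13], [-145.62, 145.62]. Speed limits (degrees/s): [136.94, 136.94, 172.46, 180, 180, 180].

### API

Orientations are given as a 3x3 rotation matrix whose columns are the frame's x, y, z axes.
In Python, from bench import r, imaging, workorder gives the robot as it stands. The module is installed in compiled form; this text tells all that it offers.
- The arm moves only by the tool carry_out, never from a script. Its argument "rows" is a list of rows, each a list of 5 numbers: the opening, from -1 (shut) to 1 (fully open), then the shift along the tool's x, y, z in units of 30 mm (1.0 is 30 mm), then the turn about the tool's z in units of 0.1 rad (1.0 is 0.1 rad). A call has exactly 5 rows; each row shifts and turns the commanded pose from where the row before left it, along the tool's axes as they then stand; what a row does not reach is not made up. A row lasts 1/12 s, in which the tool goes at most 41.7 mm and 7.16 degrees, less where a joint would pass 70% of its speed; a pose out of reach is approached as far as the arm can. A call with a number of a shift or a turn outside -1 to 1 is refused whole. A call with a gripper value outside its range is refused whole. The fingers move at their own pace and stop on an object; "grip_force" is the grip in N (left out, the last holds). Time passes only in rows, so rows that do not move let the fingers close, or fill a call up. It gives the time, the measured TCP pose, the force, the opening and the grip force at its end, in the units of the state.
- r.get_state(): the state, without advancing time (a new reading comes with each control period).
- imaging.read_camera(name): name is "scene" or "top" or "wrist"; returns a dict with "pixels" (384x512x3 uint8, red, green, blue), "z_map" (384x512 float32, m along the optical axis (not along the pixel's ray), 0 where there is no reading), "K" (3x3 intrinsics, pixels), "D" ([k1, k2, p1, p2, k3] as OpenCV has them; the pictures are not rectified), "R" (3x3) and "t" (3): a world point X has camera coordinates R X + t. Camera axes: x right, y down, z forward; pixel columns grow to the right and rows downward; lengths in m; the calibration is good to about 2 mm. A picture is of the moment at which its call begins.
- workorder.finish_job(): hands the job in; it is judged then, once.
The state is a dict: "time_s": time; "qpos": joint angles; "joint_vel": joint speeds; "effort": joint torques, N m; "position": TCP position; "orientation": TCP orientation; "wrist_force": force on the tool from outside, world axes, zero at the start; "wrist_torque": the same for the moment, N m; "opening": opening from 0.0 (shut) to 1.0 (fully open); "grasp_force": force on a finger pad.
Only numpy, scipy, OpenCV 4.12 (cv2) and the standard library are available. Lean on these libraries where they do the work, as an engineer would, in place of code of your own. Each camera call takes 0.05 s, during which the arm holds its last target. There are 200 camera calls.

### The job

Stand the pepper mill, the spice jar, the salt shaker and the kitchen timer that stand along the front edge of the worktop in a row on the white wooden ledge, one on the middle of each round cork mark, in order of height: the tallest next to the ledge's tall end board, stepping down to the lowest next to the low end board. Leave all four standing upright, and leave the jam jar and the cup where they are.

Things in the scene. Friction and masses are not known exactly. Their poses are not given: they have to be found in the camera images.
- pepper_mill: dark turned-wood pepper mill with a small steel knob on top, loose, about 0.18 kg; 130 mm tall, foot 52 mm in diameter, waist 37 mm; its round head, 42 mm in diameter between 94 and 111 mm above its foot, is the place to grip it from above. origin: centre of its underside, z up its axis
- spice_jar: round glass spice jar with a red cap, loose, about 0.11 kg; 106 mm tall, body 43 mm in diameter, cap 45 mm in diameter from 85 to 106 mm above its underside (grip the cap or the body). origin: centre of its underside, z up its axis
- shaker: small salt shaker with a clear waisted body and a domed grey top, loose, about 0.1 kg; 90 mm tall, 44 mm in diameter at its widest, top about 34 mm in diameter from 70 mm up, rounded above (grip it by the upper body and lower part of the top, 50 to 80 mm up). origin: centre of its underside, z up its axis
- timer: round pale kitchen timer, loose, about 0.11 kg; 48 mm tall: base 65 mm in diameter up to 23 mm, dial 57 mm in diameter from 24 to 36 mm, and on top of it a raised grip bar from 36 to 48 mm, 8 mm thick along the timer's x and 36 mm long along its y; dial and bar do not turn. It can be picked up by the bar. origin: centre of its underside, z up its axis
- ledge: fixed white-painted wooden ledge on the worktop (its place and yaw vary): board 80 mm deep (its x, pointing away from the robot) and 320 mm long (its y), flat top surface 27 mm above the worktop. Wall cabinets hang about 0.6 m above the worktop a little beyond it, so keep the wrist low here. Four flush cork marks, 58 mm in diameter, lie on its centre line (x = 0) at y = -120, -40, +40 and +120 mm. Origin: centre of the board's outline, at worktop height, z up
- tall_end: the ledge's tall end board, fixed: an upright panel 14 mm thick and 80 mm deep whose top is 105 mm above the worktop, closing one end of the ledge, at ledge y = +167 or -167 mm (it changes from start to start). A like panel only 45 mm high, the low end board, closes the other end. Origin: on the ledge's centre line, mid-thickness, at worktop height
- jam_jar: bystander: loose jar with a green lid, 64 x 68 mm wide, 84 mm tall; to be left where it stands. origin: centre of its underside, z up its axis
- cup: bystander: loose small cream cup with a handle to its -y, 65 x 93 mm over the handle, 50 mm tall; to be left where it stands. Origin: centre of its outline including the handle, at the underside
Not all that is in view belongs to the job. Leave any purple look-alike of the spice_jar alone. Leave any purple look-alike of the pepper_mill alone.

How it is judged:
By the outcome, as a careful person would: the job done as asked, in the order asked, and still so for the second after the job is handed in, with the robot touching nothing.
It also fails if it takes over 102 s, if anything falls off the work surface, if the arm or the gripper's body presses on something with over 40 N, if the wrist force passes 120 N, or if a joint passes its speed limit or range.

## Working session

There is one attempt and no reset: what is moved stays moved. The work goes in short steps, Python scripts to look and compute and a tool call to move; the robot and the scene stay as the last step left them, time stands still between calls to the robot, and variables do not carry over. Pictures are saved under pics/ and viewed, at most 14 in all, crops included, and the job is handed in when it is done.

Besides the shell and the picture viewer there is one more tool, called by a JSON object that holds its "api" and its "payload", one argument or row to a line. carry_out: Moves the arm, as the interface text tells. Shifts and turns lie within -1 to 1; 1 stands for 30 mm of shift or 0.1 rad of turn. Its arguments: {"type":"object","properties":{"rows":{"type":"array","items":{"type":"array","items":{"type":"number","minimum":-1,"maximum":1}}},"grip_force":{"type":"number"}},"required":["rows"]}

```bash
mkdir -p pics
cat > h.py <<'E'
import numpy as np, cv2
from bench import r, imaging, workorder
def snap(n,f=None):
    c=imaging.read_camera(n)
    if f: cv2.imwrite('pics/'+f,c['pixels'][:,:,::-1])
    return c
def cloud(c):
    h,w=c['z_map'].shape
    u,v=np.meshgrid(np.arange(w),np.arange(h))
    p=cv2.undistortPoints(np.stack([u,v],-1).reshape(-1,1,2).astype(float),c['K'],c['D']).reshape(h,w,2)
    z=c['z_map'].astype(float)
    P=np.dstack([p*z[...,None],z])-c['t']
    W=P@c['R']; W[z==0]=np.nan
    return W
E
python3 - <<'E'
from h import *
a=snap('scene','s.png');b=snap('top','t.png')
np.savez('d.npz',a=cloud(a),b=cloud(b),pa=a['pixels'],pb=b['pixels'])
for c in(a,b):print(-c['R'].T@c['t'],c['K'][0])
s=r.get_state();print(s['position'],s['orientation'],s['opening'],s['time_s'],r.grip_depth)
E
```

```text
[-0.30482401 -0.7104625   0.72129826] [409.09718754   0.         251.72740767]
[ 0.46158552 -0.0421254   1.45021942] [398.08966905   0.         254.07066819]
[0.17662394 0.59901755 0.23060146] [[-9.59150987e-01  2.82894301e-01 -4.44434368e-04]
 [ 2.82894647e-01  9.59150053e-01 -1.33989925e-03]
 [ 4.72293863e-05 -1.41089379e-03 -9.99999004e-01]] 1.0019306479171497 0.1 0.0187
```

View pics/s.png

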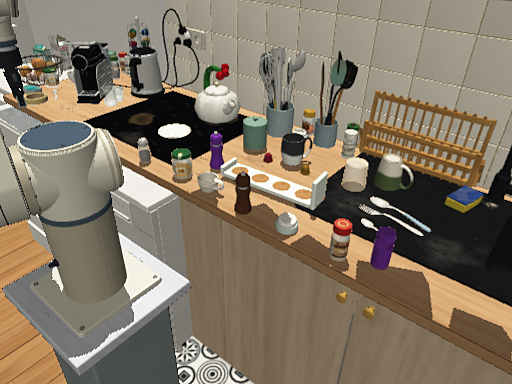

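View pics/t.png

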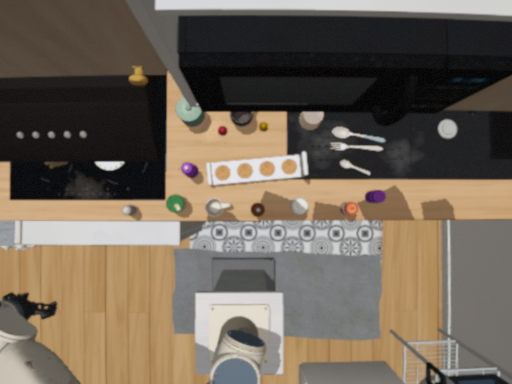

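The scene view shows the shaker (144,150), jam jar (181,165), cup (208,182), mill (243,192), timer (287,224), red-capped spice jar (340,240) and the purple look-alikes (216,150) and (383,248). The tall end board is at the right, near (319,190), which is the -y end. The top view shows the same layout, with the ledge spanning columns 207–308.

Run:
```python
from h import *
d=np.load('d.npz')
W=np.vstack([d['a'].reshape(-1,3),d['b'].reshape(-1,3)]);A=d['a'];B=d['b'];pb=d['pb'].astype(int);pa=d['pa'].astype(int)
from scipy.optimize import least_squares
def circ(P,R,p0):
    f=least_squares(lambda q:np.hypot(P[:,0]-q[0],P[:,1]-q[1])-R,p0,loss='soft_l1',f_scale=.002);return f.x,np.median(abs(f.fun))
# rough seeds from top pixels
for n,(u,v),zr,R in [('shaker',(130,210),(.01,.02),.022),('mill',(258,209),(.095,.11),.021),('timer',(300,206),(.004,.02),.0325),('spice',(350,208),(.02,.08),.0215),('jam',(176,203),(.02,.06),.033),('cup',(217,206),(.02,.04),.0325),('pm',(190,170),(.095,.11),.021),('pj',(376,197),(.02,.08),.0215)]:
    s=np.nanmedian(B[v-1:v+2,u-1:u+2].reshape(-1,3),0)
    out=[]
    for C in(A,B):
        Q=C.reshape(-1,3);m=(np.hypot(*(Q[:,:2]-s[:2]).T)<.05);t=Q[m];
        k=t[(t[:,2]>zr[0])&(t[:,2]<zr[1])]
        top=t[t[:,2]>np.nanmax(t[:,2])-.012]
        out+= [len(k),np.round(circ(k,R,s[:2])[0],4) if len(k)>5 else None,np.nanmax(t[:,2]).round(3),top.mean(0).round(4)]
    print(n,s.round(3),*out)
# cork marks: brown on ledge top
for C,p in((A,pa),(B,pb)):
    m=(abs(C[...,2]-.027)<.012)&(p[...,0]-p[...,2]>40)&(C[...,0]>.5)&(C[...,0]<.75)&(abs(C[...,1])<.35)
    m=cv2.morphologyEx(m.astype(np.uint8),cv2.MORPH_OPEN,np.ones((3,3)))
    n,l,st,ce=cv2.connectedComponentsWithStats(m)
    for i in range(1,n):
        if st[i,4]>40: print('cork',st[i],ce[i].round(1),np.median(C[l==i],0).round(4),C[l==i].mean(0).round(4))
```

```text
shaker [0.45  0.374 0.08 ] 28 [0.4497 0.3884] 0.09 [0.4442 0.3802 0.0839] 10 [0.4734 0.371 ] 0.093 [0.4487 0.3863 0.0862]
mill [ 0.453 -0.067  0.132] 62 [ 0.4512 -0.0682] 0.132 [ 0.4482 -0.0716  0.1252] 4 None 0.135 [ 0.4507 -0.0661  0.1289]
timer [ 0.463 -0.217  0.046] 125 [ 0.4636 -0.2192] 0.048 [ 0.4603 -0.2217  0.0414] 62 [ 0.4614 -0.2188] 0.055 [ 0.4616 -0.2186  0.0478]
spice [ 0.455 -0.38   0.108] 359 [ 0.453 -0.388] 0.108 [ 0.4496 -0.3898  0.1037] 50 [ 0.4534 -0.3839] 0.114 [ 0.4541 -0.3841  0.1066]
jam [0.474 0.214 0.085] 214 [0.4745 0.2203] 0.087 [0.4691 0.2123 0.0818] 29 [0.4733 0.2215] 0.093 [0.4727 0.2187 0.0851]
cup [0.463 0.079 0.009] 182 [0.4605 0.0808] 0.05 [0.4591 0.0756 0.0445] 53 [0.4579 0.0795] 0.054 [0.461  0.0734 0.0486]
pm [0.584 0.161 0.119] 53 [0.5926 0.1712] 0.13 [0.5873 0.1678 0.1226] 10 [0.5918 0.1729] 0.812 [0.6223 0.1622 0.8053]
pj [ 0.492 -0.47   0.105] 386 [ 0.4949 -0.484 ] 0.108 [ 0.4902 -0.4849  0.1035] 69 [ 0.496  -0.4803] 0.113 [ 0.4954 -0.4808  0.106 ]
cork [232 167  16   8  95] [239.1 170. ] [0.5886 0.0612 0.0258] [0.586  0.0611 0.0258]
cork [252 174  17   9 122] [259.7 177.8] [ 0.5914 -0.0227  0.026 ] [ 0.5917 -0.0224  0.026 ]
cork [273 181  17  10 130] [280.9 185.6] [ 0.5986 -0.1028  0.0256] [ 0.5989 -0.1019  0.0257]
cork [295 189  16  10 141] [302.9 193.6] [ 0.6047 -0.1807  0.0259] [ 0.6057 -0.1799  0.0259]
cork [219 127   7   7  41] [222.1 129.9] [0.7369 0.0598 0.0262] [0.7378 0.0596 0.0262]
cork [282 159  15  15 173] [288.7 166.1] [ 0.6063 -0.1805  0.0274] [ 0.6059 -0.1798  0.0273]
cork [237 163  15  15 179] [244.3 170.3] [ 0.5918 -0.0192  0.0276] [ 0.5911 -0.0202  0.0276]
cork [260 162  14  14 161] [266.7 168.1] [ 0.5991 -0.1016  0.0277] [ 0.5987 -0.1005  0.0279]
cork [215 166  15  14 173] [222.1 172.3] [0.5847 0.0597 0.0279] [0.5838 0.0593 0.028 ]
```

{"api": "carry_out", "payload": {
  "rows": [
    [1, 0, 0, 0, 1],
    [1, 0, 0, 0, 1],
    [1, 0, 0, 0, 1],
    [1, 0, 0, 0, 1],
    [1, 0, 0, 0, 1]
  ],
  "grip_force": 30
}}

```text
time_s: 0.52
position: [0.1766, 0.5991, 0.2308]
orientation: [[-0.703, 0.712, -0.0], [0.712, 0.703, -0.001], [-0.0, -0.001, -1.0]]
wrist_force: [0.0, -0.9, 0.8]
opening: 0.999
grasp_force: 0.0
```

{"api": "carry_out", "payload": {
  "rows": [
    [1, 0, 0, 0, 1],
    [1, 0, 0, 0, 1],
    [1, 0, 0, 0, 1],
    [1, 0, 0, 0, 1],
    [1, 0, 0, 0, 1]
  ]
}}

```text
time_s: 0.93
position: [0.1767, 0.5992, 0.2309]
orientation: [[-0.275, 0.961, -0.0], [0.961, 0.275, -0.001], [-0.001, -0.001, -1.0]]
wrist_force: [-0.4, -0.2, 0.3]
opening: 0.999
grasp_force: 0.0
```

{"api": "carry_out", "payload": {
  "rows": [
    [1, 0, 0, 0, 1],
    [1, 0, 0, 0, 1],
    [1, 0, 0, 0, 0.85],
    [1, 0, 0, 0, 0],
    [1, 0, 0, 0, 0]
  ]
}}

```text
time_s: 1.35
position: [0.1767, 0.5993, 0.231]
orientation: [[-0.002, 1.0, -0.0], [1.0, 0.002, -0.001], [-0.001, -0.0, -1.0]]
wrist_force: [0.2, 0.3, -0.8]
opening: 1.002
grasp_force: 0.0
```

{"api": "carry_out", "payload": {
  "rows": [
    [1, -0.7, 0.9, 0, 0],
    [1, -0.7, 0.9, 0, 0],
    [1, -0.7, 0.9, 0, 0],
    [1, -0.7, 0.9, 0, 0],
    [1, -0.7, 0.9, 0, 0]
  ]
}}

```text
time_s: 1.77
position: [0.3125, 0.4932, 0.2312]
orientation: [[-0.002, 1.0, -0.0], [1.0, 0.002, -0.0], [-0.0, -0.0, -1.0]]
wrist_force: [1.1, 0.3, 0.1]
opening: 1.002
grasp_force: 0.0
```

{"api": "carry_out", "payload": {
  "rows": [
    [1, -0.7, 0.9, 0, 0],
    [1, -0.7, 0.9, 0, 0],
    [1, -0.7, 0.9, 0, 0],
    [1, -0.7, 0.9, 0, 0],
    [1, 0, 0, 0, 0]
  ]
}}

```text
time_s: 2.18
position: [0.4235, 0.407, 0.2314]
orientation: [[0.002, 1.0, 0.002], [1.0, -0.002, -0.001], [-0.001, 0.002, -1.0]]
wrist_force: [0.2, 0.2, -0.1]
opening: 1.001
grasp_force: 0.0
```

Tracking is exact. I'll check from the wrist camera.

```bash
cat >> h.py <<'E'
def near(xy,zr,R,rad=.045,name='wrist',f=None):
    c=snap(name,f); Q=cloud(c).reshape(-1,3)
    t=Q[np.hypot(Q[:,0]-xy[0],Q[:,1]-xy[1])<rad]
    from scipy.optimize import least_squares
    k=t[(t[:,2]>zr[0])&(t[:,2]<zr[1])]
    g=least_squares(lambda q:np.hypot(k[:,0]-q[0],k[:,1]-q[1])-R,xy,loss='soft_l1',f_scale=.002) if len(k)>5 else None
    top=t[t[:,2]>np.nanmax(t[:,2])-.008] if len(t) else t
    print('n',len(k),g is not None and (g.x.round(4),np.median(abs(g.fun)).round(4)),'zmax',top[:,2].max() if len(top) else 0,'topmid',((top.min(0)+top.max(0))/2).round(4) if len(top) else 0, 'mean',top.mean(0).round(4) if len(top) else 0)
    s=r.get_state();print(s['position'].round(4) if hasattr(s['position'],'round') else s['position'],s['opening'],s['grasp_force'],s['time_s'])
    return Q
E
python3 - <<'E'
from h import *
near((.449,.387),(.01,.055),.022,f='w1.png')
E
```

```text
n 441 (array([0.4512, 0.385 ]), np.float64(0.0014)) zmax 0.330749167678612 topmid [0.4512 0.4211 0.3267] mean [0.443  0.4255 0.3267]
[0.4217 0.4084 0.2313] 1.0000051347130903 0.0 2.2333
```

View pics/w1.png

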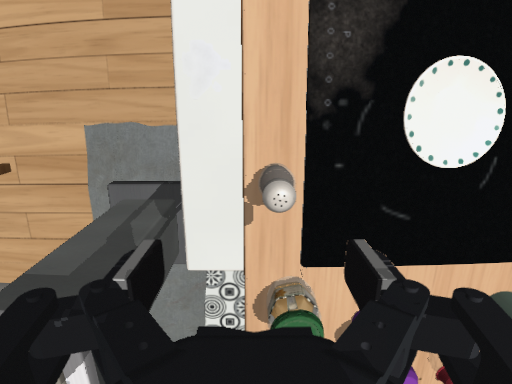

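The wrist view shows the shaker cap at (279,196) and the jam jar lid at (297,322). I'll refine the centre from the dome points.

```bash
sed -i "s/<rad\]/<rad]; t=t[t[:,2]<.137]/" h.py
python3 - <<'E'
from h import *
near((.450,.386),(.068,.078),.017)
near((.450,.386),(.004,.02),.022)
E
```

```text
n 127 (array([0.4499, 0.3864]), np.float64(0.0002)) zmax 0.08937930807207516 topmid [0.4499 0.3864 0.0854] mean [0.4496 0.3879 0.0855]
[0.4203 0.4094 0.2312] 1.001012215885251 0.0 2.2833
n 158 (array([0.5076, 0.3907]), np.float64(0.0046)) zmax 0.08899649436975533 topmid [0.45   0.3868 0.085 ] mean [0.4494 0.3881 0.0853]
[0.4195 0.4101 0.2312] 1.0026824238935326 0.0 2.3333
```

{"api": "carry_out", "payload": {
  "rows": [
    [1, -0.4, 0.5, 0, 0],
    [1, -0.39, 0.52, 0, 0],
    [1, 0, 0, 0, 0],
    [1, 0, 0, 0.8, 0],
    [1, 0, 0, 0.8, 0]
  ]
}}

```text
time_s: 2.75
position: [0.45, 0.3884, 0.1842]
orientation: [[-0.001, 1.0, 0.003], [1.0, 0.001, 0.003], [0.003, 0.003, -1.0]]
wrist_force: [-0.5, 0.4, -0.2]
opening: 1.003
grasp_force: 0.0
```

{"api": "carry_out", "payload": {
  "rows": [
    [1, 0, 0, 0.8, 0],
    [1, 0, 0, 0.8, 0],
    [1, 0, 0, 0.8, 0],
    [1, 0, 0, 0.8, 0],
    [1, 0, 0, 0.8, 0]
  ]
}}

```text
time_s: 3.17
position: [0.4486, 0.3879, 0.0623]
orientation: [[-0.002, 1.0, -0.0], [1.0, 0.002, 0.0], [0.0, -0.0, -1.0]]
wrist_force: [0.6, 0.2, 0.1]
opening: 0.999
grasp_force: 0.0
```

{"api": "carry_out", "payload": {
  "rows": [
    [1, 0, 0, 0.7, 0],
    [1, 0, 0, 0, 0],
    [1, 0, 0, 0, 0],
    [-1, 0, 0, 0, 0],
    [-1, 0, 0, 0, 0]
  ]
}}

```text
time_s: 3.58
position: [0.4506, 0.3877, 0.0439]
orientation: [[0.0, 1.0, 0.002], [1.0, -0.0, 0.002], [0.002, 0.002, -1.0]]
wrist_force: [-0.2, -0.3, 0.7]
opening: 0.746
grasp_force: 0.0
```

{"api": "carry_out", "payload": {
  "rows": [
    [-1, 0, 0, 0, 0],
    [-1, 0, 0, 0, 0],
    [-1, 0, 0, 0, 0],
    [-1, 0, 0, 0, 0],
    [-1, 0, 0, 0, 0]
  ]
}}

```text
time_s: 4.0
position: [0.4507, 0.3869, 0.0437]
orientation: [[0.001, 1.0, 0.001], [1.0, -0.001, 0.001], [0.001, 0.001, -1.0]]
wrist_force: [-1.8, -0.9, 6.8]
opening: 0.42
grasp_force: 29.4
```

{"api": "carry_out", "payload": {
  "rows": [
    [-1, 0, 0, 0, 0],
    [-1, 0, 0, 0, 0],
    [-1, 0, 0, 0, 0],
    [-1, 0, 0, 0, 0],
    [-1, 0, 0, 0, 0]
  ]
}}

```text
time_s: 4.42
position: [0.4507, 0.3869, 0.0437]
orientation: [[0.001, 1.0, 0.001], [1.0, -0.001, 0.001], [0.001, 0.001, -1.0]]
wrist_force: [-2.0, -0.8, 6.7]
opening: 0.427
grasp_force: 29.4
```

{"api": "carry_out", "payload": {
  "rows": [
    [-1, 0, 0, -0.5, 0],
    [-1, 0, 0, -1, 0],
    [-1, 0, 0, -1, 0],
    [-1, 0, 0, -1, 0],
    [-1, 0, 0, -1, 0]
  ]
}}

```text
time_s: 4.83
position: [0.45, 0.3862, 0.179]
orientation: [[0.001, 1.0, 0.0], [1.0, -0.001, 0.0], [0.0, 0.0, -1.0]]
wrist_force: [1.3, 0.1, -0.4]
opening: 0.42
grasp_force: 30.0
```

{"api": "carry_out", "payload": {
  "rows": [
    [-1, -0.5, 0, -0.5, 0],
    [-1, -0.8, 0, 0, 0],
    [-1, -0.8, 0, 0, 0],
    [-1, -0.8, 0, 0, 0],
    [-1, -0.8, 0, 0, 0]
  ]
}}

```text
time_s: 5.25
position: [0.4498, 0.2744, 0.1929]
orientation: [[0.001, 1.0, 0.001], [1.0, -0.001, 0.0], [0.0, 0.001, -1.0]]
wrist_force: [-0.6, -0.5, -1.0]
opening: 0.422
grasp_force: 30.0
```

{"api": "carry_out", "payload": {
  "rows": [
    [-1, -0.8, 0, 0, 0],
    [-1, -0.8, 0, 0, 0],
    [-1, -0.8, 0, 0, 0],
    [-1, -0.8, 0, 0, 0],
    [-1, -0.8, 0, 0, 0]
  ]
}}

```text
time_s: 5.67
position: [0.4497, 0.1543, 0.1927]
orientation: [[0.001, 1.0, 0.001], [1.0, -0.001, 0.0], [0.0, 0.001, -1.0]]
wrist_force: [1.7, -0.3, -1.2]
opening: 0.416
grasp_force: 30.0
```

{"api": "carry_out", "payload": {
  "rows": [
    [-1, -0.8, 0.6, 0, 0],
    [-1, -0.8, 0.8, 0, 0],
    [-1, -0.8, 0.8, 0, 0],
    [-1, -0.8, 0.8, 0, 0],
    [-1, -0.8, 0.8, 0, 0]
  ]
}}

```text
time_s: 6.08
position: [0.5647, 0.0338, 0.1929]
orientation: [[0.001, 1.0, 0.001], [1.0, -0.001, 0.0], [0.0, 0.001, -1.0]]
wrist_force: [0.8, 0.6, -1.1]
opening: 0.422
grasp_force: 30.0
```

{"api": "carry_out", "payload": {
  "rows": [
    [-1, -0.8, 0.5, 0, 0],
    [-1, -0.7, 0.4, 0, 0],
    [-1, -0.4, 0, 0, 0],
    [-1, 0, 0, 0, 0],
    [-1, 0, 0, 0, 0]
  ]
}}

```text
time_s: 6.5
position: [0.5899, -0.0219, 0.1923]
orientation: [[0.003, 1.0, -0.001], [1.0, -0.003, 0.0], [0.0, -0.001, -1.0]]
wrist_force: [0.0, 0.0, -1.4]
opening: 0.421
grasp_force: 30.0
```

Run:
```python
from h import *
c=snap('wrist','w2.png');W=cloud(c);p=c['pixels'].astype(int)
# cork marks seen
m=(abs(W[...,2]-.027)<.008)&(p[...,0]-p[...,2]>40)&(W[...,0]>.5)&(W[...,0]<.68)&(abs(W[...,1])<.3)
n,l,st,ce=cv2.connectedComponentsWithStats(cv2.morphologyEx(m.astype(np.uint8),cv2.MORPH_OPEN,np.ones((3,3))))
for i in range(1,n):
    if st[i,4]>300:
        q=W[l==i];print(st[i],((q.min(0)+q.max(0))/2).round(4),np.ptp(q,axis=0).round(3))
print(r.get_state()['position'])
```

```text
[ 218   63   59   61 2847] [0.5847 0.0576 0.0263] [0.056 0.056 0.005]
[ 227  147   56   46 1921] [ 0.5918 -0.0173  0.0263] [0.056 0.047 0.005]
[252 302  40  26 372] [ 0.6114 -0.1921  0.0261] [0.046 0.036 0.004]
[ 0.58979303 -0.02126914  0.19229175]
```

View pics/w2.png

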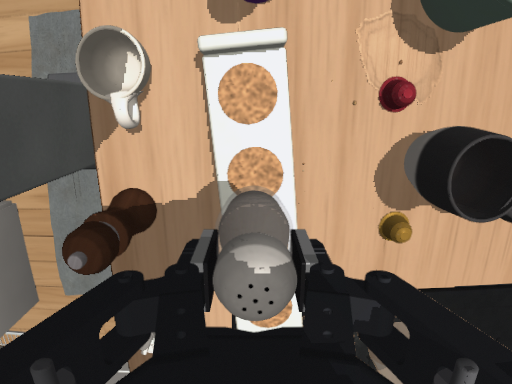

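The shaker hangs straight (its top is at (255,275)). The mark below is at (254,170) and the free mark for the timer is at (247,93). Next I'll lower it.

{"api": "carry_out", "payload": {
  "rows": [
    [-1, 0, 0.05, 0.7, 0],
    [-1, 0, 0, 0.8, 0],
    [-1, 0, 0, 0.8, 0],
    [-1, 0, 0, 0.8, 0],
    [-1, 0, 0, 0.6, 0]
  ]
}}

```text
time_s: 6.97
position: [0.5908, -0.0201, 0.0798]
orientation: [[-0.001, 1.0, -0.002], [1.0, 0.001, 0.0], [0.0, -0.002, -1.0]]
wrist_force: [-1.3, -0.2, -2.0]
opening: 0.417
grasp_force: 30.0
```

{"api": "carry_out", "payload": {
  "rows": [
    [-1, 0, 0, 0.2, 0],
    [-1, 0, 0, 0.05, 0],
    [-1, 0, 0, 0, 0],
    [-1, 0, 0, 0, 0],
    [-1, 0, 0, 0, 0]
  ]
}}

```text
time_s: 7.38
position: [0.5932, -0.0215, 0.0753]
orientation: [[0.001, 1.0, 0.002], [1.0, -0.001, -0.0], [-0.0, 0.002, -1.0]]
wrist_force: [-0.1, 0.2, -0.8]
opening: 0.418
grasp_force: 30.0
```

{"api": "carry_out", "payload": {
  "rows": [
    [-1, 0, -0.05, 0.06, 0],
    [-1, 0, 0, 0.05, 0],
    [-1, 0, 0, 0, 0],
    [-1, 0, 0, 0, 0],
    [-1, 0, 0, 0, 0]
  ]
}}

```text
time_s: 7.8
position: [0.5909, -0.0218, 0.0708]
orientation: [[0.001, 1.0, 0.0], [1.0, -0.001, -0.0], [-0.0, 0.0, -1.0]]
wrist_force: [-0.6, -0.8, 2.2]
opening: 0.422
grasp_force: 30.5
```

{"api": "carry_out", "payload": {
  "rows": [
    [-1, 0, 0, 0.03, 0],
    [-1, 0, 0, 0.03, 0],
    [-1, 0, 0, 0, 0],
    [-1, 0, 0, 0, 0],
    [-1, 0, 0, 0, 0]
  ]
}}

```text
time_s: 8.22
position: [0.5911, -0.0219, 0.0706]
orientation: [[0.001, 1.0, 0.001], [1.0, -0.001, -0.0], [-0.0, 0.001, -1.0]]
wrist_force: [-4.8, -1.3, 18.5]
opening: 0.418
grasp_force: 32.9
```

{"api": "carry_out", "payload": {
  "rows": [
    [-1, 0, 0, -0.05, 0],
    [-1, 0, 0, 0, 0],
    [1, 0, 0, 0, 0],
    [1, 0, 0, 0, 0],
    [1, 0, 0, 0, 0]
  ]
}}

```text
time_s: 8.63
position: [0.5906, -0.0216, 0.0699]
orientation: [[0.001, 1.0, -0.0], [1.0, -0.001, 0.0], [0.0, -0.0, -1.0]]
wrist_force: [-0.4, 0.6, 0.7]
opening: 0.826
grasp_force: 0.0
```

{"api": "carry_out", "payload": {
  "rows": [
    [1, 0, 0, 0, 0],
    [1, 0, 0, 0, 0],
    [1, 0, 0, 0, 0],
    [1, 0, 0, -0.5, 0],
    [1, 0, 0, -1, 0]
  ]
}}

```text
time_s: 9.05
position: [0.5881, -0.0215, 0.1124]
orientation: [[0.001, 1.0, -0.007], [1.0, -0.001, 0.0], [0.0, -0.007, -1.0]]
wrist_force: [0.3, -0.5, 0.5]
opening: 1.002
grasp_force: 0.0
```

{"api": "carry_out", "payload": {
  "rows": [
    [1, 0, 0, -1, 0],
    [1, 0, 0, -1, 0],
    [1, 0, 0, -1, 0],
    [1, 0, 0, -0.5, 0],
    [1, 0, 0, -0.5, 0]
  ]
}}

```text
time_s: 9.47
position: [0.5913, -0.0217, 0.2373]
orientation: [[0.001, 1.0, 0.002], [1.0, -0.001, -0.0], [-0.0, 0.002, -1.0]]
wrist_force: [0.0, -0.1, 1.0]
opening: 1.0
grasp_force: 0.0
```

{"api": "carry_out", "payload": {
  "rows": [
    [1, -0.4, -0.8, 0, 0],
    [1, -0.4, -0.8, 0, 0],
    [1, -0.4, -0.8, 0, 0],
    [1, -0.4, -0.8, 0, 0],
    [1, -0.4, -0.8, 0, 0]
  ]
}}

```text
time_s: 9.88
position: [0.4694, -0.0819, 0.2352]
orientation: [[0.001, 1.0, -0.0], [1.0, -0.001, -0.0], [-0.0, -0.0, -1.0]]
wrist_force: [0.9, -1.0, -0.7]
opening: 1.0
grasp_force: 0.0
```

{"api": "carry_out", "payload": {
  "rows": [
    [1, 0, -0.6, 0, 0],
    [1, 0, 0, 0, 0],
    [1, 0, 0, 0, 0],
    [1, 0, 0, 0, 0],
    [1, 0, 0, 0, 0]
  ]
}}

```text
time_s: 10.3
position: [0.454, -0.0814, 0.2355]
orientation: [[0.001, 1.0, 0.001], [1.0, -0.001, -0.0], [-0.0, 0.001, -1.0]]
wrist_force: [-0.2, 0.6, -0.3]
opening: 0.996
grasp_force: 0.0
```

Run:
```python
from h import *
near((.451,-.068),(.095,.11),.021,f='w3.png')
near((.451,-.068),(.095,.11),.021,name='scene')
near((.591,-.0215),(.095,.105),.017)
near((.591,-.0215),(.095,.105),.017,name='scene')
```

```text
n 109 (array([ 0.4525, -0.0684]), np.float64(0.0001)) zmax 0.13059363006948085 topmid [ 0.4523 -0.0677  0.1266] mean [ 0.4525 -0.0672  0.1282]
[ 0.4538 -0.0814  0.2353] 1.0023747862613452 0.0 10.35
n 67 (array([ 0.4516, -0.0683]), np.float64(0.0011)) zmax 0.12973109284653814 topmid [ 0.4492 -0.0695  0.1261] mean [ 0.4486 -0.0708  0.1261]
[ 0.4537 -0.0814  0.2352] 1.0057514245479566 0.0 10.4
n 223 (array([ 0.5909, -0.0222]), np.float64(0.0003)) zmax 0.11604211742616312 topmid [ 0.5896 -0.022   0.112 ] mean [ 0.5885 -0.0219  0.1123]
[ 0.4534 -0.0813  0.2351] 0.9983145027882636 0.0 10.45
n 31 (array([ 0.5887, -0.023 ]), np.float64(0.0013)) zmax 0.11500853725215335 topmid [ 0.5857 -0.0275  0.111 ] mean [ 0.5846 -0.0269  0.111 ]
[ 0.4532 -0.0813  0.2351] 1.004870165343369 0.0 10.5
```

View pics/w3.png

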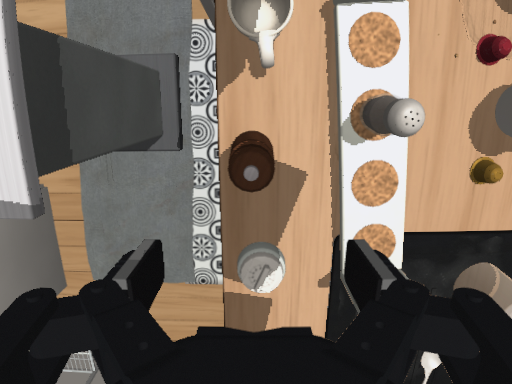

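The shaker stands on its mark at (406,117), measured (0.591,-0.022). The mill is at (251,172) and the timer at (262,268) with its bar visible. Next, the mill.

{"api": "carry_out", "payload": {
  "rows": [
    [1, 0.43, -0.03, 0, 0],
    [1, 0, 0, 0, 0],
    [1, 0, 0, 0.6, 0],
    [1, 0, 0, 0.8, 0],
    [1, 0, 0, 0.8, 0]
  ]
}}

```text
time_s: 10.92
position: [0.4527, -0.0688, 0.169]
orientation: [[0.0, 1.0, 0.002], [1.0, -0.0, -0.001], [-0.001, 0.002, -1.0]]
wrist_force: [0.3, -0.2, -0.3]
opening: 1.005
grasp_force: 0.0
```

{"api": "carry_out", "payload": {
  "rows": [
    [1, 0, 0, 0.8, 0],
    [1, 0, 0, 0.8, 0],
    [1, 0, 0, 0.8, 0],
    [1, 0, 0, 0.6, 0],
    [1, 0, 0, 0, 0]
  ]
}}

```text
time_s: 11.33
position: [0.4498, -0.0684, 0.0763]
orientation: [[0.001, 1.0, -0.006], [1.0, -0.001, 0.001], [0.001, -0.006, -1.0]]
wrist_force: [-1.2, -0.2, -0.3]
opening: 1.001
grasp_force: 0.0
```

{"api": "carry_out", "payload": {
  "rows": [
    [1, 0, 0, 0, 0],
    [-1, 0, 0, 0, 0],
    [-1, 0, 0, 0, 0],
    [-1, 0, 0, 0, 0],
    [-1, 0, 0, 0, 0]
  ]
}}

```text
time_s: 11.75
position: [0.4524, -0.0687, 0.0803]
orientation: [[0.001, 1.0, 0.002], [1.0, -0.001, -0.0], [-0.0, 0.002, -1.0]]
wrist_force: [-3.4, 1.1, 13.2]
opening: 0.483
grasp_force: 28.7
```

{"api": "carry_out", "payload": {
  "rows": [
    [-1, 0, 0, 0, 0],
    [-1, 0, 0, 0, 0],
    [-1, 0, 0, 0, 0],
    [-1, 0, 0, 0, 0],
    [-1, 0, 0, 0, 0]
  ]
}}

```text
time_s: 12.17
position: [0.4525, -0.0687, 0.0804]
orientation: [[0.001, 1.0, 0.002], [1.0, -0.001, -0.0], [-0.0, 0.002, -1.0]]
wrist_force: [-2.0, 0.2, 7.6]
opening: 0.477
grasp_force: 29.3
```

{"api": "carry_out", "payload": {
  "rows": [
    [-1, 0, 0, -0.5, 0],
    [-1, 0, 0, -1, 0],
    [-1, 0, 0, -1, 0],
    [-1, 0, 0, -1, 0],
    [-1, 0, 0, -1, 0]
  ]
}}

```text
time_s: 12.58
position: [0.4513, -0.0685, 0.2159]
orientation: [[0.001, 1.0, 0.0], [1.0, -0.001, -0.0], [-0.0, 0.0, -1.0]]
wrist_force: [0.8, -0.1, -2.6]
opening: 0.481
grasp_force: 31.1
```

{"api": "carry_out", "payload": {
  "rows": [
    [-1, -0.3, 0.4, 0, 0],
    [-1, -0.6, 0.8, 0, 0],
    [-1, -0.6, 0.8, 0, 0],
    [-1, -0.6, 0.8, 0, 0],
    [-1, -0.6, 0.8, 0, 0]
  ]
}}

```text
time_s: 13.0
position: [0.5605, -0.1505, 0.2148]
orientation: [[0.001, 1.0, 0.001], [1.0, -0.001, -0.0], [-0.0, 0.001, -1.0]]
wrist_force: [0.7, 0.4, -1.6]
opening: 0.475
grasp_force: 31.1
```

{"api": "carry_out", "payload": {
  "rows": [
    [-1, -0.6, 0.8, 0, 0],
    [-1, -0.4, 0.72, 0, 0],
    [-1, 0, 0, 0, 0],
    [-1, 0, 0, 0, 0],
    [-1, 0, 0, 0, 0]
  ]
}}

```text
time_s: 13.42
position: [0.6043, -0.1793, 0.2139]
orientation: [[0.001, 1.0, -0.001], [1.0, -0.001, 0.001], [0.001, -0.001, -1.0]]
wrist_force: [0.4, -0.4, -2.1]
opening: 0.48
grasp_force: 31.3
```

Run:
```python
from h import *
c=snap('wrist');W=cloud(c);p=c['pixels'].astype(int)
for nm in('wrist','scene'):
    c=snap(nm);W=cloud(c);p=c['pixels'].astype(int)
    m=(abs(W[...,2]-.027)<.008)&(p[...,0]-p[...,2]>40)&(W[...,0]>.5)&(W[...,0]<.68)&(abs(W[...,1])<.3)
    n,l,st,ce=cv2.connectedComponentsWithStats(cv2.morphologyEx(m.astype(np.uint8),cv2.MORPH_OPEN,np.ones((3,3))))
    for i in range(1,n):
        if st[i,4]>60:
            q=W[l==i];print(nm,st[i],((q.min(0)+q.max(0))/2).round(4),np.ptp(q,axis=0).round(3))
    # tall board inner face / mill
    q=W[(W[...,2]>.06)&(W[...,2]<.1)&(W[...,0]>.58)&(W[...,0]<.63)&(W[...,1]<-.2)&(W[...,1]>-.26)]
    if len(q):print('board',len(q),q.min(0),q.max(0))
print(r.get_state()['position'])
```

```text
wrist [212   0  58  45 944] [ 0.5922 -0.0302  0.0291] [0.056 0.041 0.011]
wrist [ 221   68   55   57 2455] [ 0.5991 -0.1017  0.026 ] [0.056 0.056 0.005]
wrist [230 147  52  29 841] [ 0.607  -0.1693  0.0261] [0.056 0.031 0.004]
scene [232 167  16   8 112] [0.5853 0.0575 0.0265] [0.06  0.055 0.009]
scene [273 181  17  10 134] [ 0.5992 -0.1011  0.0266] [0.058 0.054 0.008]
scene [295 189  16  10 134] [ 0.6056 -0.1802  0.0263] [0.058 0.054 0.007]
board 78 [ 0.5804347  -0.24048311  0.06147081] [ 0.62932109 -0.23342061  0.09959708]
[ 0.60433221 -0.17908117  0.21432378]
```

{"api": "carry_out", "payload": {
  "rows": [
    [-1, -0.06, 0.05, 0.4, 0],
    [-1, 0, 0, 0.8, 0],
    [-1, 0, 0, 0.8, 0],
    [-1, 0, 0, 0.8, 0],
    [-1, 0, 0, 0.5, 0]
  ]
}}

```text
time_s: 13.98
position: [0.605, -0.1809, 0.1122]
orientation: [[0.001, 1.0, -0.003], [1.0, -0.001, 0.001], [0.001, -0.003, -1.0]]
wrist_force: [-0.3, 1.0, -1.4]
opening: 0.476
grasp_force: 31.2
```

{"api": "carry_out", "payload": {
  "rows": [
    [-1, 0, 0, 0.15, 0],
    [-1, 0, 0, 0, 0],
    [-1, 0, 0, 0, 0],
    [-1, 0, 0, 0, 0],
    [-1, 0, 0, 0, 0]
  ]
}}

```text
time_s: 14.4
position: [0.6073, -0.1817, 0.1115]
orientation: [[0.001, 1.0, 0.002], [1.0, -0.001, -0.0], [-0.0, 0.002, -1.0]]
wrist_force: [-0.1, -0.5, -1.4]
opening: 0.481
grasp_force: 31.3
```

{"api": "carry_out", "payload": {
  "rows": [
    [-1, 0, 0, 0.05, 0],
    [-1, 0, 0, 0.04, 0],
    [-1, 0, 0, 0, 0],
    [-1, 0, 0, 0, 0],
    [-1, 0, 0, 0, 0]
  ]
}}

```text
time_s: 14.82
position: [0.6068, -0.1816, 0.108]
orientation: [[0.001, 1.0, 0.0], [1.0, -0.001, -0.0], [-0.0, 0.0, -1.0]]
wrist_force: [0.4, -0.5, -2.1]
opening: 0.478
grasp_force: 31.3
```

{"api": "carry_out", "payload": {
  "rows": [
    [-1, 0, 0, 0.03, 0],
    [-1, 0, 0, 0.02, 0],
    [-1, 0, 0, 0, 0],
    [-1, 0, 0, 0, 0],
    [-1, 0, 0, 0, 0]
  ]
}}

```text
time_s: 15.23
position: [0.607, -0.1817, 0.1075]
orientation: [[0.001, 1.0, 0.001], [1.0, -0.001, -0.0], [-0.0, 0.001, -1.0]]
wrist_force: [-2.3, 0.4, 5.9]
opening: 0.474
grasp_force: 31.9
```

{"api": "carry_out", "payload": {
  "rows": [
    [1, 0, 0, 0, 0],
    [1, 0, 0, 0, 0],
    [1, 0, 0, 0, 0],
    [1, 0, 0, 0, 0],
    [1, 0, 0, 0, 0]
  ]
}}

```text
time_s: 15.65
position: [0.6068, -0.1816, 0.1064]
orientation: [[0.001, 1.0, -0.0], [1.0, -0.001, -0.0], [-0.0, -0.0, -1.0]]
wrist_force: [-0.4, -0.6, 0.4]
opening: 1.0
grasp_force: 0.0
```

{"api": "carry_out", "payload": {
  "rows": [
    [1, 0, 0, -0.4, 0],
    [1, 0, 0, -0.8, 0],
    [1, 0, 0, -1, 0],
    [1, 0, 0, -1, 0],
    [1, 0, 0, -1, 0]
  ]
}}

```text
time_s: 16.07
position: [0.6066, -0.1815, 0.2346]
orientation: [[0.001, 1.0, 0.0], [1.0, -0.001, -0.0], [-0.0, 0.0, -1.0]]
wrist_force: [0.4, 0.8, 0.7]
opening: 1.004
grasp_force: 0.0
```

{"api": "carry_out", "payload": {
  "rows": [
    [1, -0.5, -0.4, 0, 0],
    [1, -0.8, -0.6, 0, 0],
    [1, -0.8, -0.6, 0, 0],
    [1, -0.8, -0.6, 0, 0],
    [1, -0.8, -0.6, 0, 0]
  ]
}}

```text
time_s: 16.48
position: [0.5219, -0.2933, 0.2337]
orientation: [[0.0, 1.0, 0.001], [1.0, -0.0, -0.001], [-0.001, 0.001, -1.0]]
wrist_force: [1.1, -0.9, -0.2]
opening: 0.999
grasp_force: 0.0
```

{"api": "carry_out", "payload": {
  "rows": [
    [1, -0.8, -0.6, 0, 0],
    [1, -0.8, -0.6, 0, 0],
    [1, -0.8, -0.6, 0, 0],
    [1, -0.8, -0.4, 0, 0],
    [1, -0.4, -0.13, 0, 0]
  ]
}}

```text
time_s: 16.9
position: [0.451, -0.4028, 0.2336]
orientation: [[0.003, 1.0, 0.0], [1.0, -0.003, -0.001], [-0.001, 0.0, -1.0]]
wrist_force: [0.2, -0.1, -0.1]
opening: 0.999
grasp_force: 0.0
```

{"api": "carry_out", "payload": {
  "rows": [
    [1, 0, 0, 0, 0],
    [1, 0, 0, 0, 0],
    [1, 0, 0, 0, 0],
    [1, 0, 0, 0, 0],
    [1, 0, 0, 0, 0]
  ]
}}

```text
time_s: 17.32
position: [0.4533, -0.3994, 0.2325]
orientation: [[-0.0, 1.0, -0.0], [1.0, 0.0, 0.0], [0.0, -0.0, -1.0]]
wrist_force: [-0.3, 0.4, -0.5]
opening: 0.999
grasp_force: 0.0
```

Run:
```python
from h import *
near((.453,-.387),(.086,.104),.0225,f='w4.png')
near((.453,-.387),(.086,.104),.0225,name='scene')
near((.606,-.181),(.122,.137),.021)
near((.606,-.181),(.122,.137),.021,name='scene',f='s4.png')
```

```text
n 311 (array([ 0.456 , -0.3874]), np.float64(0.0007)) zmax 0.1072004674782352 topmid [ 0.4557 -0.3868  0.1033] mean [ 0.4559 -0.3863  0.1049]
[ 0.4533 -0.3995  0.2326] 1.001228405202893 0.0 17.3667
n 144 (array([ 0.4544, -0.387 ]), np.float64(0.0013)) zmax 0.107701688233192 topmid [ 0.4524 -0.3886  0.1037] mean [ 0.4506 -0.3894  0.1044]
[ 0.4532 -0.3996  0.2325] 0.998594662736551 0.0 17.4167
n 0 False zmax 0 topmid 0 mean 0
[ 0.4531 -0.3998  0.2325] 1.0002367782051818 0.0 17.4667
n 61 (array([ 0.6056, -0.1815]), np.float64(0.001)) zmax 0.13655331535660087 topmid [ 0.5969 -0.1863  0.1326] mean [ 0.5914 -0.1901  0.1327]
[ 0.453  -0.3999  0.2325] 0.9974244212803683 0.0 17.5167
```

View pics/w4.png

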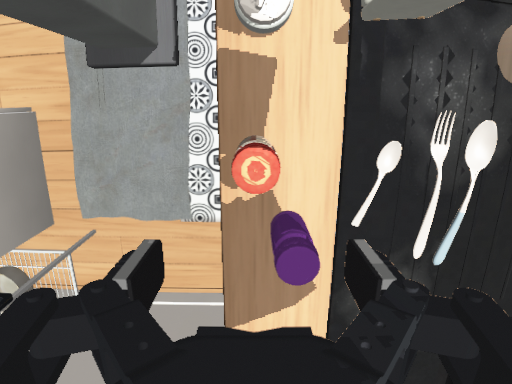

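The red cap is at (256,168), measured (0.456,-0.387). The purple jar at (294,248) stays clear. The mill is placed at (0.606,-0.1815). Grasping the jar next.

{"api": "carry_out", "payload": {
  "rows": [
    [1, 0.43, 0.1, 0, 0],
    [1, 0, 0, 0, 0],
    [1, 0, 0, 0.6, 0],
    [1, 0, 0, 0.8, 0],
    [1, 0, 0, 0.8, 0]
  ]
}}

```text
time_s: 17.93
position: [0.4563, -0.3874, 0.1666]
orientation: [[0.0, 1.0, 0.002], [1.0, -0.0, -0.001], [-0.001, 0.002, -1.0]]
wrist_force: [0.5, 0.2, -0.6]
opening: 0.999
grasp_force: 0.0
```

{"api": "carry_out", "payload": {
  "rows": [
    [1, 0, 0, 0.8, 0],
    [1, 0, 0, 0.8, 0],
    [1, 0, 0, 0.8, 0],
    [1, 0, 0, 0.7, 0],
    [1, 0, 0, 0, 0]
  ]
}}

```text
time_s: 18.35
position: [0.4536, -0.3852, 0.0696]
orientation: [[0.001, 1.0, -0.005], [1.0, -0.001, 0.005], [0.005, -0.005, -1.0]]
wrist_force: [-0.3, 0.9, 0.4]
opening: 1.001
grasp_force: 0.0
```

{"api": "carry_out", "payload": {
  "rows": [
    [1, 0, 0, 0, 0],
    [-1, 0, 0, 0, 0],
    [-1, 0, 0, 0, 0],
    [-1, 0, 0, 0, 0],
    [-1, 0, 0, 0, 0]
  ]
}}

```text
time_s: 18.77
position: [0.4563, -0.3881, 0.0751]
orientation: [[0.001, 1.0, 0.002], [1.0, -0.001, -0.002], [-0.002, 0.002, -1.0]]
wrist_force: [-1.6, -0.9, 5.7]
opening: 0.514
grasp_force: 29.6
```

{"api": "carry_out", "payload": {
  "rows": [
    [-1, 0, 0, 0, 0],
    [-1, 0, 0, 0, 0],
    [-1, 0, 0, 0, 0],
    [-1, 0, 0, 0, 0],
    [-1, 0, 0, 0, 0]
  ]
}}

```text
time_s: 19.18
position: [0.4563, -0.3882, 0.0751]
orientation: [[0.001, 1.0, 0.002], [1.0, -0.001, -0.002], [-0.002, 0.002, -1.0]]
wrist_force: [-1.4, 1.1, 5.5]
opening: 0.514
grasp_force: 29.8
```

{"api": "carry_out", "payload": {
  "rows": [
    [-1, 0, 0, -0.5, 0],
    [-1, 0, 0, -1, 0],
    [-1, 0, 0, -1, 0],
    [-1, 0, 0, -1, 0],
    [-1, 0, 0, -1, 0]
  ]
}}

```text
time_s: 19.6
position: [0.4555, -0.3873, 0.2104]
orientation: [[0.001, 1.0, 0.0], [1.0, -0.001, -0.0], [-0.0, 0.0, -1.0]]
wrist_force: [-0.4, -0.2, -1.6]
opening: 0.512
grasp_force: 30.9
```

{"api": "carry_out", "payload": {
  "rows": [
    [-1, 0.5, 0, 0, 0],
    [-1, 0.8, 0, 0, 0],
    [-1, 0.8, 0, 0, 0],
    [-1, 0.8, 0, 0, 0],
    [-1, 0.8, 0, 0, 0]
  ]
}}

```text
time_s: 20.02
position: [0.4553, -0.275, 0.2085]
orientation: [[0.001, 1.0, 0.0], [1.0, -0.001, 0.0], [0.0, 0.0, -1.0]]
wrist_force: [0.6, 0.4, -1.0]
opening: 0.513
grasp_force: 31.1
```

{"api": "carry_out", "payload": {
  "rows": [
    [-1, 0.8, 0, 0, 0],
    [-1, 0.8, 0, 0, 0],
    [-1, 0.8, 0, 0, 0],
    [-1, 0.8, 0, 0, 0],
    [-1, 0.8, 0.4, 0, 0]
  ]
}}

```text
time_s: 20.43
position: [0.4656, -0.1548, 0.2082]
orientation: [[0.002, 1.0, -0.002], [1.0, -0.002, 0.001], [0.001, -0.002, -1.0]]
wrist_force: [-0.2, -0.8, -0.4]
opening: 0.508
grasp_force: 31.0
```

{"api": "carry_out", "payload": {
  "rows": [
    [-1, 0.8, 0.8, 0, 0],
    [-1, 0.6, 0.8, 0, 0],
    [-1, 0.42, 0.8, 0, 0],
    [-1, 0, 0.8, 0, 0],
    [-1, 0, 0.7, 0, 0]
  ]
}}

```text
time_s: 20.85
position: [0.586, -0.1005, 0.2085]
orientation: [[-0.001, 1.0, 0.0], [1.0, 0.001, 0.0], [0.0, 0.0, -1.0]]
wrist_force: [-1.0, 0.2, -1.0]
opening: 0.509
grasp_force: 31.0
```

{"api": "carry_out", "payload": {
  "rows": [
    [-1, 0, 0.46, 0, 0],
    [-1, 0, 0, 0, 0],
    [-1, 0, 0, 0, 0],
    [-1, 0, 0, 0, 0],
    [-1, 0, 0, 0, 0]
  ]
}}

```text
time_s: 21.27
position: [0.5975, -0.102, 0.2084]
orientation: [[0.001, 1.0, -0.001], [1.0, -0.001, 0.0], [0.0, -0.001, -1.0]]
wrist_force: [-0.6, 0.6, -1.4]
opening: 0.514
grasp_force: 31.1
```

{"api": "carry_out", "payload": {
  "rows": [
    [-1, -0.01, 0.05, 0.5, 0],
    [-1, 0, 0, 0.8, 0],
    [-1, 0, 0, 0.8, 0],
    [-1, 0, 0, 0.8, 0],
    [-1, 0, 0, 0.5, 0]
  ]
}}

```text
time_s: 21.68
position: [0.5983, -0.1023, 0.1046]
orientation: [[0.002, 1.0, -0.003], [1.0, -0.002, 0.0], [0.0, -0.003, -1.0]]
wrist_force: [-1.6, 0.2, -1.5]
opening: 0.51
grasp_force: 31.1
```

{"api": "carry_out", "payload": {
  "rows": [
    [-1, 0, -0.03, 0.06, 0],
    [-1, 0, 0, 0, 0],
    [-1, 0, 0, 0, 0],
    [-1, 0, 0, 0, 0],
    [-1, 0, 0, 0, 0]
  ]
}}

```text
time_s: 22.1
position: [0.6001, -0.1025, 0.1061]
orientation: [[0.001, 1.0, 0.002], [1.0, -0.001, -0.0], [-0.0, 0.002, -1.0]]
wrist_force: [0.4, -0.6, -0.9]
opening: 0.512
grasp_force: 30.9
```

{"api": "carry_out", "payload": {
  "rows": [
    [-1, 0, 0, 0.05, 0],
    [-1, 0, 0, 0.04, 0],
    [-1, 0, 0, 0, 0],
    [-1, 0, 0, 0, 0],
    [-1, 0, 0, 0, 0]
  ]
}}

```text
time_s: 22.52
position: [0.5993, -0.1023, 0.102]
orientation: [[0.001, 1.0, -0.0], [1.0, -0.001, 0.0], [0.0, -0.0, -1.0]]
wrist_force: [0.9, -0.3, -0.6]
opening: 0.508
grasp_force: 30.9
```

{"api": "carry_out", "payload": {
  "rows": [
    [-1, 0, 0, 0.02, 0],
    [-1, 0, 0, 0.02, 0],
    [-1, 0, 0, 0, 0],
    [-1, 0, 0, 0, 0],
    [-1, 0, 0, 0, 0]
  ]
}}

```text
time_s: 22.93
position: [0.5995, -0.1024, 0.1019]
orientation: [[0.001, 1.0, 0.0], [1.0, -0.001, -0.0], [-0.0, 0.0, -1.0]]
wrist_force: [-2.6, 0.3, 7.5]
opening: 0.514
grasp_force: 31.8
```

{"api": "carry_out", "payload": {
  "rows": [
    [1, 0, 0, 0, 0],
    [1, 0, 0, 0, 0],
    [1, 0, 0, 0, 0],
    [1, 0, 0, 0, 0],
    [1, 0, 0, 0, 0]
  ]
}}

```text
time_s: 23.35
position: [0.5993, -0.1023, 0.1007]
orientation: [[0.001, 1.0, -0.0], [1.0, -0.001, 0.0], [0.0, -0.0, -1.0]]
wrist_force: [-0.6, 0.2, -0.1]
opening: 0.996
grasp_force: 0.0
```

{"api": "carry_out", "payload": {
  "rows": [
    [1, 0, 0, -0.4, 0],
    [1, 0, 0, -0.8, 0],
    [1, 0, 0, -1, 0],
    [1, 0, 0, -1, 0],
    [1, 0, 0, -1, 0]
  ]
}}

```text
time_s: 23.77
position: [0.5992, -0.1023, 0.2289]
orientation: [[0.001, 1.0, 0.0], [1.0, -0.001, -0.0], [-0.0, 0.0, -1.0]]
wrist_force: [0.2, -0.5, -0.0]
opening: 1.0
grasp_force: 0.0
```

{"api": "carry_out", "payload": {
  "rows": [
    [1, 0, -0.5, 0, 0],
    [1, -0.4, -0.8, 0, 0],
    [1, -0.7, -0.8, 0, 0],
    [1, -0.8, -0.8, 0, 0],
    [1, -0.8, -0.8, 0, 0]
  ]
}}

```text
time_s: 24.18
position: [0.4873, -0.1836, 0.2278]
orientation: [[-0.0, 1.0, 0.001], [1.0, 0.0, -0.0], [-0.0, 0.001, -1.0]]
wrist_force: [-0.3, -0.6, 0.1]
opening: 0.999
grasp_force: 0.0
```

{"api": "carry_out", "payload": {
  "rows": [
    [1, -0.8, -0.5, 0, 0],
    [1, -0.75, -0.35, 0, 0],
    [1, 0, 0, 0, 0],
    [1, 0, 0, 0, 0],
    [1, 0, 0, 0, 0]
  ]
}}

```text
time_s: 24.6
position: [0.463, -0.2296, 0.2274]
orientation: [[0.002, 1.0, 0.001], [1.0, -0.002, -0.0], [-0.0, 0.001, -1.0]]
wrist_force: [0.3, -1.0, -0.6]
opening: 0.998
grasp_force: 0.0
```

Run:
```python
from h import *
near((.599,-.1015),(.11,.131),.0225,name='scene')
Q=near((.463,-.219),(.004,.022),.0325,f='w5.png')
near((.463,-.219),(.025,.035),.0285,name='wrist')
t=Q[(np.hypot(Q[:,0]-.463,Q[:,1]+.219)<.035)&(Q[:,2]>.043)&(Q[:,2]<.055)]
box=cv2.minAreaRect((t[:,:2]*1000).astype(np.float32));print(len(t),t[:,2].max(),box,t.mean(0))
w,v=np.linalg.eigh(np.cov(t[:,:2].T));print('bar dir deg',np.degrees(np.arctan2(v[1,1],v[0,1])),np.sqrt(w))
```

```text
n 80 (array([ 0.599 , -0.1027]), np.float64(0.0013)) zmax 0.1343897006119461 topmid [ 0.591  -0.0964  0.1305] mean [ 0.5867 -0.0939  0.1307]
[ 0.4632 -0.2292  0.2272] 1.0003550805075725 0.0 24.65
n 457 (array([ 0.4643, -0.2204]), np.float64(0.0019)) zmax 0.04810717336344473 topmid [ 0.4642 -0.2188  0.0444] mean [ 0.4645 -0.2184  0.0457]
[ 0.4632 -0.229   0.2271] 0.9956147572530174 0.0 24.7
n 1217 (array([ 0.4637, -0.2225]), np.float64(0.006)) zmax 0.04793322095409896 topmid [ 0.4642 -0.2188  0.0443] mean [ 0.4644 -0.2186  0.0458]
[ 0.4632 -0.2289  0.2269] 1.0027399496996614 0.0 24.75
219 0.04810717336344473 ((464.4637756347656, -218.8921661376953), (35.33810043334961, 6.979101181030273), 67.3968276977539) [ 0.46443158 -0.21870695  0.04587445]
bar dir deg 67.17201283408343 [0.00201855 0.01023843]
```

View pics/w5.png

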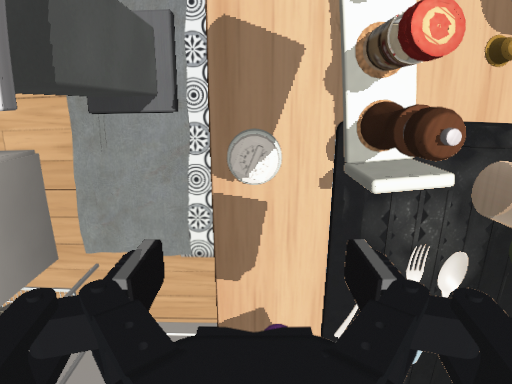

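The timer is at (253,157) with its bar along 67° (world). The spice jar and mill are standing on their marks at the right. I'll align to the bar and take it.

{"api": "carry_out", "payload": {
  "rows": [
    [0.2, 0.33, 0.04, 0, 0],
    [0.2, 0, 0, 0, 1],
    [0.2, 0, 0, 0, 1],
    [0.2, 0, 0, 0, 1],
    [0.2, 0, 0, 0, 0.96]
  ]
}}

```text
time_s: 25.17
position: [0.4643, -0.2185, 0.2267]
orientation: [[0.39, 0.921, -0.0], [0.921, -0.39, 0.0], [0.0, -0.0, -1.0]]
wrist_force: [0.4, -0.1, -0.9]
opening: 0.6
grasp_force: 0.0
```

{"api": "carry_out", "payload": {
  "rows": [
    [0.2, 0, 0, 0, 0],
    [0.2, 0, 0, 0.6, 0],
    [0.2, 0, 0, 0.8, 0],
    [0.2, 0, 0, 0.8, 0],
    [0.2, 0, 0, 0.8, 0]
  ]
}}

```text
time_s: 25.58
position: [0.4644, -0.219, 0.1361]
orientation: [[0.383, 0.924, 0.001], [0.924, -0.383, -0.0], [0.0, 0.001, -1.0]]
wrist_force: [-0.6, 0.4, 0.1]
opening: 0.602
grasp_force: 0.0
```

{"api": "carry_out", "payload": {
  "rows": [
    [0.2, 0, 0, 0.8, 0],
    [0.2, 0, 0, 0.8, 0],
    [0.2, 0, 0, 0.6, 0],
    [0.2, 0, 0, 0, 0],
    [0.2, 0, 0, 0, 0]
  ]
}}

```text
time_s: 26.0
position: [0.4636, -0.2189, 0.0702]
orientation: [[0.384, 0.923, -0.002], [0.923, -0.384, 0.001], [0.0, -0.002, -1.0]]
wrist_force: [0.3, -0.9, -0.5]
opening: 0.598
grasp_force: 0.0
```

{"api": "carry_out", "payload": {
  "rows": [
    [0.2, 0, 0, 0, 0],
    [0.2, 0, 0, 0, 0],
    [0.2, 0, 0, 0, 0],
    [0.2, 0, 0, 0, 0],
    [0.2, 0, 0, 0, 0]
  ]
}}

```text
time_s: 26.42
position: [0.4644, -0.22, 0.0716]
orientation: [[0.387, 0.922, 0.001], [0.922, -0.387, -0.001], [-0.0, 0.001, -1.0]]
wrist_force: [-0.4, 0.0, -0.6]
opening: 0.605
grasp_force: 0.0
```

{"api": "carry_out", "payload": {
  "rows": [
    [0.2, 0.03, 0, 0.4, 0],
    [0.2, 0, 0, 0.4, 0],
    [0.2, 0, 0, 0.23, 0],
    [0.2, 0, 0, 0, 0],
    [0.2, 0, 0, 0, 0]
  ]
}}

```text
time_s: 26.83
position: [0.4636, -0.2186, 0.0388]
orientation: [[0.387, 0.922, -0.002], [0.922, -0.387, 0.001], [0.0, -0.002, -1.0]]
wrist_force: [0.1, 0.3, 0.2]
opening: 0.599
grasp_force: 0.0
```

{"api": "carry_out", "payload": {
  "rows": [
    [0.2, 0, 0, 0, 0],
    [0.2, 0, 0, 0, 0],
    [0.2, 0, 0, 0, 0],
    [0.2, 0, 0, 0, 0],
    [0.2, 0, 0, 0, 0]
  ]
}}

```text
time_s: 27.25
position: [0.4645, -0.2191, 0.0402]
orientation: [[0.387, 0.922, 0.001], [0.922, -0.387, -0.0], [-0.0, 0.001, -1.0]]
wrist_force: [0.0, 0.5, 0.7]
opening: 0.601
grasp_force: 0.0
```

{"api": "carry_out", "payload": {
  "rows": [
    [-1, 0, 0, 0.03, 0],
    [-1, 0, 0, 0, 0],
    [-1, 0, 0, 0, 0],
    [-1, 0, 0, 0, 0],
    [-1, 0, 0, 0, 0]
  ]
}}

```text
time_s: 27.67
position: [0.4642, -0.2189, 0.039]
orientation: [[0.387, 0.922, -0.0], [0.922, -0.387, 0.0], [-0.0, -0.0, -1.0]]
wrist_force: [0.2, 0.1, -0.9]
opening: 0.067
grasp_force: 33.4
```

{"api": "carry_out", "payload": {
  "rows": [
    [-1, 0, 0, 0, 0],
    [-1, 0, 0, 0, 0],
    [-1, 0, 0, 0, 0],
    [-1, 0, 0, 0, 0],
    [-1, 0, 0, 0, 0]
  ]
}}

```text
time_s: 28.08
position: [0.4643, -0.219, 0.039]
orientation: [[0.387, 0.922, -0.0], [0.922, -0.387, -0.0], [-0.0, -0.0, -1.0]]
wrist_force: [-0.4, -0.5, -1.2]
opening: 0.067
grasp_force: 33.3
```

{"api": "carry_out", "payload": {
  "rows": [
    [-1, 0, 0, -0.4, 0],
    [-1, 0, 0, -0.8, 0],
    [-1, 0, 0, -1, 0],
    [-1, 0, 0, -1, 0],
    [-1, 0, 0, -1, 0]
  ]
}}

```text
time_s: 28.5
position: [0.464, -0.2188, 0.167]
orientation: [[0.387, 0.922, -0.0], [0.922, -0.387, 0.0], [0.0, -0.0, -1.0]]
wrist_force: [0.1, -0.9, -2.3]
opening: 0.068
grasp_force: 33.3
```

{"api": "carry_out", "payload": {
  "rows": [
    [-1, 0, 0, -1, -0.96],
    [-1, 0, 0, -0.8, -1],
    [-1, 0, 0, 0, -1],
    [-1, 0, 0, 0, -1],
    [-1, 0, 0, 0, 0]
  ]
}}

```text
time_s: 28.92
position: [0.4644, -0.219, 0.2205]
orientation: [[-0.002, 1.0, 0.002], [1.0, 0.002, -0.001], [-0.001, 0.002, -1.0]]
wrist_force: [0.1, -0.2, -1.1]
opening: 0.063
grasp_force: 33.3
```

{"api": "carry_out", "payload": {
  "rows": [
    [-1, 0.4, 0, 0, 0],
    [-1, 0.8, 0, 0, 0],
    [-1, 0.8, 0, 0, 0],
    [-1, 0.8, 0, 0, 0],
    [-1, 0.8, 0, 0, 0]
  ]
}}

```text
time_s: 29.33
position: [0.4636, -0.1093, 0.2188]
orientation: [[0.005, 1.0, -0.001], [1.0, -0.005, 0.001], [0.001, -0.001, -1.0]]
wrist_force: [-0.1, -0.7, -1.8]
opening: 0.067
grasp_force: 33.3
```

{"api": "carry_out", "payload": {
  "rows": [
    [-1, 0.8, 0, 0, 0],
    [-1, 0.8, 0, 0, 0],
    [-1, 0.8, 0, 0, 0],
    [-1, 0.8, 0.4, 0, 0],
    [-1, 0.8, 0.8, 0, 0]
  ]
}}

```text
time_s: 29.75
position: [0.4977, 0.0108, 0.2186]
orientation: [[0.004, 1.0, -0.003], [1.0, -0.004, 0.0], [0.0, -0.003, -1.0]]
wrist_force: [1.4, -0.2, -0.9]
opening: 0.066
grasp_force: 33.3
```

{"api": "carry_out", "payload": {
  "rows": [
    [-1, 0.8, 0.8, 0, 0],
    [-1, 0.5, 0.8, 0, 0],
    [-1, 0.2, 0.8, 0, 0],
    [-1, 0, 0.4, 0, 0],
    [-1, 0, 0, 0, 0]
  ]
}}

```text
time_s: 30.17
position: [0.5863, 0.0553, 0.2187]
orientation: [[0.003, 1.0, 0.001], [1.0, -0.003, 0.0], [0.0, 0.001, -1.0]]
wrist_force: [0.3, -1.1, -1.0]
opening: 0.066
grasp_force: 33.3
```

Run:
```python
from h import *
c=snap('wrist','w6.png');W=cloud(c)
print(r.get_state()['position'],r.get_state()['opening'])
q=W.reshape(-1,3)
p=np.array(r.get_state()['position'])
t=q[(np.hypot(q[:,0]-p[0],q[:,1]-p[1])<.05)&(q[:,2]>p[2]-.036)&(q[:,2]<p[2]-.018)]
from scipy.optimize import least_squares
g=least_squares(lambda a:np.hypot(t[:,0]-a[0],t[:,1]-a[1])-.0325,p[:2],loss='soft_l1',f_scale=.001);print(len(t),g.x,np.median(abs(g.fun)))
```

```text
[0.58451013 0.0547428  0.21840037] 0.06614518887666897
1073 [0.58718848 0.05386109] 0.0004972319686014706
```

View pics/w6.png

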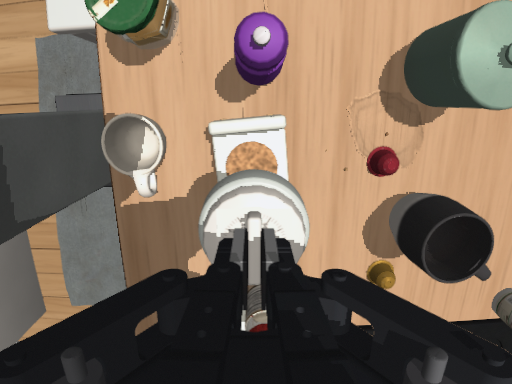

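The timer hangs level at (255,225) over the mark (252,160), and nothing stands in the way. Lowering it.

{"api": "carry_out", "payload": {
  "rows": [
    [-1, 0.13, -0.02, 0.5, 0],
    [-1, 0, 0, 0.8, 0],
    [-1, 0, 0, 0.8, 0],
    [-1, 0, 0, 0.8, 0],
    [-1, 0, 0, 0.8, 0]
  ]
}}

```text
time_s: 30.63
position: [0.5821, 0.0577, 0.1072]
orientation: [[0.003, 1.0, -0.001], [1.0, -0.003, 0.0], [0.0, -0.001, -1.0]]
wrist_force: [-0.0, -0.8, -1.5]
opening: 0.066
grasp_force: 33.3
```

{"api": "carry_out", "payload": {
  "rows": [
    [-1, 0, 0, 0.8, 0],
    [-1, 0, 0, 0.3, 0],
    [-1, 0, 0, 0.1, 0],
    [-1, 0, 0, 0, 0],
    [-1, 0, 0, 0, 0]
  ]
}}

```text
time_s: 31.05
position: [0.5844, 0.0578, 0.0732]
orientation: [[0.002, 1.0, 0.001], [1.0, -0.002, 0.0], [0.0, 0.001, -1.0]]
wrist_force: [1.4, -0.2, -0.2]
opening: 0.07
grasp_force: 33.3
```

{"api": "carry_out", "payload": {
  "rows": [
    [-1, 0, 0, 0, 0],
    [-1, 0, 0, 0, 0],
    [-1, 0, 0, 0, 0],
    [-1, 0, 0, 0, 0],
    [-1, 0, 0, 0, 0]
  ]
}}

```text
time_s: 31.47
position: [0.5841, 0.0578, 0.0724]
orientation: [[0.001, 1.0, 0.001], [1.0, -0.001, 0.0], [0.0, 0.001, -1.0]]
wrist_force: [0.5, 0.4, -1.2]
opening: 0.072
grasp_force: 33.3
```

{"api": "carry_out", "payload": {
  "rows": [
    [-1, 0.03, 0, 0.1, 0],
    [-1, 0, 0, 0.06, 0],
    [-1, 0, 0, 0, 0],
    [-1, 0, 0, 0, 0],
    [-1, 0, 0, 0, 0]
  ]
}}

```text
time_s: 31.88
position: [0.5839, 0.0587, 0.0671]
orientation: [[0.001, 1.0, -0.0], [1.0, -0.001, -0.0], [-0.0, -0.0, -1.0]]
wrist_force: [0.4, -0.4, -0.2]
opening: 0.072
grasp_force: 33.3
```

{"api": "carry_out", "payload": {
  "rows": [
    [-1, 0, 0, 0.03, 0],
    [-1, 0, 0, 0.02, 0],
    [-1, 0, 0, 0, 0],
    [-1, 0, 0, 0, 0],
    [-1, 0, 0, 0, 0]
  ]
}}

```text
time_s: 32.3
position: [0.5839, 0.0587, 0.0658]
orientation: [[0.001, 1.0, -0.0], [1.0, -0.001, 0.0], [0.0, -0.0, -1.0]]
wrist_force: [-1.2, -0.9, 1.8]
opening: 0.068
grasp_force: 33.6
```

{"api": "carry_out", "payload": {
  "rows": [
    [0, 0, 0, 0, 0],
    [0, 0, 0, 0, 0],
    [0, 0, 0, 0, 0],
    [0, 0, 0, 0, 0],
    [0, 0, 0, -0.3, 0]
  ]
}}

```text
time_s: 32.72
position: [0.5829, 0.0586, 0.0736]
orientation: [[0.001, 1.0, -0.003], [1.0, -0.001, -0.0], [-0.0, -0.003, -1.0]]
wrist_force: [-0.4, -0.3, -0.2]
opening: 0.503
grasp_force: 0.0
```

{"api": "carry_out", "payload": {
  "rows": [
    [0, 0, 0, -0.6, 0],
    [0, 0, 0, -1, 0],
    [0, 0, 0, -1, 0],
    [0, 0, 0, -1, 0],
    [0, 0, 0, -1, 0]
  ]
}}

```text
time_s: 33.13
position: [0.5838, 0.0587, 0.2148]
orientation: [[0.001, 1.0, 0.0], [1.0, -0.001, 0.0], [0.0, 0.0, -1.0]]
wrist_force: [-0.6, 0.3, 0.5]
opening: 0.494
grasp_force: 0.0
```

{"api": "carry_out", "payload": {
  "rows": [
    [0, -0.5, -0.6, -0.5, 0],
    [0, -0.8, -0.8, -0.5, 0],
    [0, -0.8, -0.8, 0, 0],
    [0, -0.8, -0.8, 0, 0],
    [0, -0.8, -0.8, 0, 0]
  ]
}}

```text
time_s: 33.55
position: [0.4687, -0.0529, 0.2438]
orientation: [[0.0, 1.0, 0.002], [1.0, -0.0, -0.0], [-0.0, 0.002, -1.0]]
wrist_force: [-0.0, -1.4, 0.2]
opening: 0.498
grasp_force: 0.0
```

{"api": "carry_out", "payload": {
  "rows": [
    [0, -0.8, 0, 0, 0],
    [0, -0.8, 0, 0, 0],
    [0, -0.8, 0, 0, 0],
    [0, 0, 0, 0, 0],
    [0, 0, 0, 0, 0]
  ]
}}

```text
time_s: 33.97
position: [0.4697, -0.1251, 0.2433]
orientation: [[0.003, 1.0, 0.001], [1.0, -0.003, -0.0], [-0.0, 0.001, -1.0]]
wrist_force: [0.1, -0.3, -0.4]
opening: 0.501
grasp_force: 0.0
```

Run:
```python
from h import *
near((.585,.0585),(.03,.048),.0325,f='w7.png')
near((.591,-.022),(.097,.105),.017)
near((.585,.0585),(.03,.048),.0325,name='scene',f='s7.png')
a=cv2.imread('pics/w7.png');b=cv2.imread('pics/s7.png')[130:250,130:380]
b=cv2.resize(b,(512,246));cv2.imwrite('pics/j7.png',cv2.resize(np.vstack([a,b]),(487,600)))
print(r.get_state()['wrist_force'])
```

```text
n 485 (array([0.5851, 0.0595]), np.float64(0.0007)) zmax 0.07411257622966275 topmid [0.585  0.0407 0.0704] mean [0.5846 0.0406 0.071 ]
[ 0.4696 -0.1243  0.2431] 0.49744027395833473 0.0 34.0167
n 217 (array([ 0.5907, -0.0225]), np.float64(0.0004)) zmax 0.11614113764294902 topmid [ 0.5895 -0.0224  0.1122] mean [ 0.5887 -0.0229  0.1123]
[ 0.4697 -0.1238  0.243 ] 0.49750605984236923 0.0 34.0667
n 127 (array([0.5833, 0.0605]), np.float64(0.0021)) zmax 0.07484425908697642 topmid [0.5826 0.058  0.0709] mean [0.5811 0.0558 0.071 ]
[ 0.4697 -0.1235  0.2429] 0.4980826170280335 0.0 34.1167
[-0.28953738 -0.71610888  0.46722357]
```

View pics/j7.png

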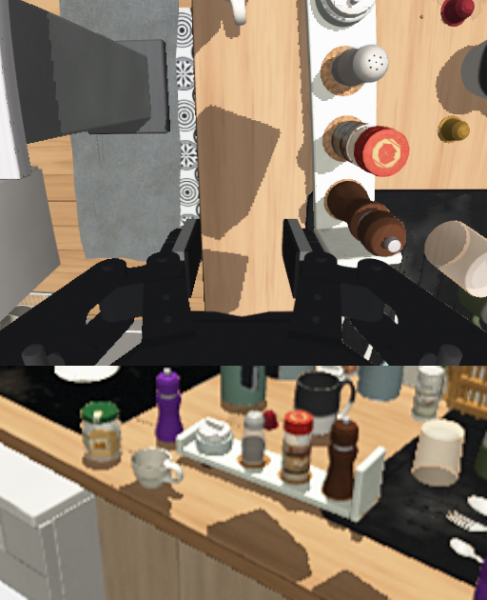

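All four stand upright in height order on their marks, with the mill at the tall board and the timer at the low board. The jam jar and cup are untouched, and the arm is clear.

```bash
python3 -c "
from h import *
print(workorder.finish_job())"
```

```text
the job is handed in; nothing more can be done
None
```

The job is handed in at about 34 s: the pepper mill, spice jar, salt shaker and timer stand upright on their cork marks, each measured within about 2 mm of centre, stepping down in height from the tall end board to the low one, with the jam jar and cup left where they were.

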